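Hang the lift-off door on the bench cupboard and shut it

TASK

Take the cupboard door out of the wooden rack, hang it on the cupboard by lowering both of its hinge knuckles fully down onto the two upright pins, and swing it shut against the bumper strip. Leave the spare board in the rack and the loose things on the bench where they are.

Things in the scene. Friction and masses are not known exactly. Their poses are not given: they have to be found in the camera images.
- cupboard: small grey steel bench cupboard, fixed, no door on yet: 120 deep (x) x 170 wide (y) x 178 mm high. Origin: centre of its underside on the bench. Its front face is the plane x = -60 mm and looks along its own -x; the opening spans y -45 to +30 mm. On the left jamb (y +30 to +85 mm) a fixed steel hinge strip carries the two upright pins; the bumper strip is on the right jamb.
- pin_mid (a point): point of the cupboard (-76, 55, 35 mm in its frame) on the MIDDLE setting of the pin axis, at the lower lug's top. The strip is screwed on through slots, so the real vertical axis of both pins lies up to 10 mm either way along the cupboard's y from here; this setting differs each time and is not reported: look or feel for it. In x it is true. The strip never moves.
- lower_tip (a point): tip of the lower pin at the middle setting, 20 mm above pin_mid (z = 55 mm); real one up to 10 mm to either side. Both pins: 8 mm in diameter, 20 mm high, the tip narrowed to 6 mm over the last 4 mm, each on a round lug 14 mm in diameter and 8 thick joined backward to the strip. The upper pin is 95 mm above on the same axis: lug top z = 130, tip z = 150 mm.
- bumper (a point): middle of the front of the rubber bumper strip that stops the shut door (-70, -60, 95 mm in the cupboard's frame); the strip is 29 wide, 110 high, 10 mm proud of the cupboard's front.
- door: loose grey steel door, about 0.28 kg (varies), at first upright in a slot of the rack: a leaf 110 wide (its x) x 10 thick (y) x 150 mm high (z). Origin: centre of the leaf's underside. Two knuckles stand beyond its +x edge; a small knob, 18 mm proud, is on its outer (+y) face at x = -42, z = 70 mm. Hung fully down, its underside is 20 mm above the bench.
- low_mouth (a point): centre of the lower open end of the door's lower knuckle (66, 0, 15 mm in the door's frame). Knuckles: upright steel tubes, 18 mm outside, bore 10 mm, 22 mm high, open at both ends; 95 mm apart in height on one axis; fully down they rest on the lugs.
- high_mouth (a point): centre of the lower open end of the door's upper knuckle (66, 0, 110 mm in the door's frame).
- grip (a point): middle of the door's top edge (0, 0, 150 mm in the door's frame), 10 mm thick along the door's y, free to grip from above. Hung open at a right angle, the door's axes are parallel to the cupboard's; shut, it is turned +90 degrees about z from that: its x along the cupboard's +y, knob to the front, its middle plane 16 mm in front of the cupboard's front face.
- rack: wooden rack fixed on the bench, 96 x 96 x 40 mm, with two slots along its x at y = +27 and -27 mm, each 13 mm wide and 30 deep (slot floor 10 mm above the bench). Origin: centre of its underside. The door stands in one slot, the spare board in the other.
- spare_board: spare grey board without knuckles, 110 (x) x 10 (y) x 92 mm (z), upright in the other slot of the rack; to be left there. Origin: centre of its underside.
- oil_bottle: loose dropper bottle, 40 diameter x 134 mm high, a bystander; origin: centre of its underside
- tape_roll: loose roll of tape lying flat, 70 diameter x 19 mm, a bystander; origin: centre of its underside
- deburr_tool: loose turned hand tool lying down, 17 diameter x 84 mm, a bystander; origin: centre of its underside
- lube_jar: loose small grey jar with a black screw lid, 66 diameter x 58 mm high, a bystander; origin: centre of its underside

How it is judged:
By the outcome, as a careful person would: the job done as asked, in the order asked, and still so for the second after the job is handed in, with the robot touching nothing.
It also fails if it takes over 64 s, if anything falls off the work surface, if the arm or the gripper's body presses on something with over 40 N, if the wrist force passes 120 N, or if a joint passes its speed limit or range.

ROBOT

A 6-joint arm with a two-finger parallel gripper is mounted at the origin on a cart in front of the work surface, level with it; the furniture and walls round the work are solid. World frame = base frame: x ahead of the robot, y to its left, z up, the work surface at z = 0. Lengths are in m, angles in rad, forces in N, time in s.
With the tool pointing down it reaches from about 0.4 to 0.825 m from the base axis. Payload 7 kg.
Tool frame: the origin (TCP) lies midway between the tips of the shut fingers; the grasp point (between the pads) lies arm.hold_point_z behind it (arm.hold_point_z is the distance from the TCP to the grasp point, in m); z points along the fingers, y is the line along which they close (so a half turn about z gives the same grasp; the last joint's range is limited). The gripper opens to 88 mm and grips with 3 to 60 N. Pads are 19 mm wide; open, the fingers measure 130 mm over their backs; the gripper's body (78 mm by 193 mm) begins 47 mm behind the grasp point.
Start: joints at [1.515, 0.359, 0.012, 0, -1.224, -0.288], TCP at [0.228, 0.635, 0.227] pointing down, gripper open.
Joint ranges: [-3.07, 3.07], [-1.43, 2.12], [-1.02, 1.25], [-3.03, 1.67], [-3.05, -0], [-3.03, 3.03]. Speed limits (rad/s): [2.39, 2.39, 3.01, 3.14, 3.14, 3.14].

INTERFACE

Orientations are given as [roll, pitch, yaw] about the fixed x, y, z axes, in that order (R = Rz(yaw) Ry(pitch) Rx(roll)).
In Python, from station import arm gives the robot as it stands.
- The arm moves only by the shell command python3 -m crank 'ROWS' [OPENING] [FORCE]. ROWS is JSON, a list that holds one entry, the list of rows, each a list of 4 numbers: the shift along the tool's x, y, z in units of 25 mm (1.0 is 25 mm), then the turn about the tool's z in units of 5 degrees (1.0 is 5 degrees). A call has 1 to 12 rows; each row is the pose to reach, as a shift and turn from the pose commanded when the call began, along the tool's axes at that moment; what a row does not reach only later rows make up. A row lasts 1/8 s, in which the tool goes at most 62.5 mm and 10.7 degrees, less where a joint would pass 70% of its speed; a pose out of reach is approached as far as the arm can. A call with a gripper value outside its range is refused whole. OPENING is the closure, from 0 (fully open) to 1 (shut), set as the call begins (- or left out, the last holds). The fingers move at their own pace and stop on an object; FORCE is the grip in N (left out, the last holds). Time passes only in rows, so rows that repeat a pose let the fingers close. It gives the time, the measured TCP pose, the force, the opening and the grip force at its end, in the units of the state.
- arm.get_state(): the state, without advancing time (a new reading comes with each control period).
- arm.grab_frame(name): name is "side" or "top"; returns (picture, depth): 400x640x3 uint8, red, green, blue; 400x640 float32, m along the optical axis (not along the pixel's ray), 0 where there is no reading.
- arm.get_calibration(name): a dict with "mtx" (3x3 intrinsics, pixels), "R" (3x3) and "t" (3): a world point X has camera coordinates R X + t. Camera axes: x right, y down, z forward; pixel columns grow to the right and rows downward; lengths in m; the calibration is good to about 2 mm. A picture is of the moment at which its call begins. get_calibration takes no time and is no camera call.
- arm.job_done(): hands the job in; it is judged then, once.
Trained networks look in the newest picture that a camera, given by its name, has taken for a name from the list of things; names that differ only in an ending like _2 or _b are one class to them, and where a whole thing is asked for, a point or a joint stands for the part that bears it (a point fixed in the world has none). Each returns a list of dicts, best first, with "score" (0 to 1); they miss things now and then, are a little off and sometimes report something else, mostly with a low value. They report only what shows in the picture. A call takes as long as a camera call.
- arm.recognise(thing, camera): "extent" ([left, top, width, height] in pixels, round what is visible of it).
- arm.trace(thing, camera): "mask" (400x640 bool, what is visible of it) and "extent" ([left, top, width, height] in pixels, round what is visible of it).
The state is a dict: "t": time; "q": joint angles; "qd": joint speeds; "joint_efforts": joint torques, N m; "eef_pos": TCP position; "ee_rot": TCP orientation; "force": force on the tool from outside, world axes, zero at the start; "moment": the same for the moment, N m; "width": finger opening in m; "gripper_force": force on a finger pad.
Only numpy, scipy, OpenCV 4.12 (cv2) and the standard library are available. Lean on these libraries where they do the work, as an engineer would, in place of code of your own. Each camera call takes 0.05 s, during which the arm holds its last target. There are 200 camera calls.

## Working session

There is one attempt and no reset: what is moved stays moved. The work goes in short steps, Python scripts to look and compute and a shell command to move; the robot and the scene stay as the last step left them, time stands still between calls to the robot, and variables do not carry over. Pictures are saved under pics/ and viewed, at most 10 in all, crops included, and the job is handed in when it is done.

```bash
mkdir -p pics; ls; python3 - <<'E'
from station import arm
import cv2,numpy as np
s=arm.get_state();print(s['t'],s['eef_pos'],s['ee_rot'],s['width'],s['force'],arm.hold_point_z)
ims=[]
for c in('side','top'):
    im,d=arm.grab_frame(c);cv2.imwrite(f'pics/{c}0.png',im[:,:,::-1]);np.save(f'{c}0.npy',d)
    k=arm.get_calibration(c);print(c,k['mtx'].tolist(),(-k['R'].T@k['t']).round(3),k['R'].round(3).tolist())
    for n in('cupboard','door','rack','spare_board','oil_bottle','lube_jar'):
        r=arm.trace(n,c)
        for o in r[:2]:print(n,c,round(o['score'],2),o['extent'])
        if r: np.save(f'm_{n}_{c}.npy',r[0]['mask'])
E
```

```text
pics
0.0 [0.22740674 0.63504206 0.22563379] [ 3.13995922e+00 -1.67874812e-04 -3.43939768e-01] 0.08779063728606197 [-0.29466038 -0.27477982  1.22184433] 0.0188
side [[365.9867545769551, 0.0, 321.20298856345795], [0.0, 365.9867545769551, 199.30394818775883], [0.0, 0.0, 1.0]] [0.399 0.423 0.653] [[-0.968, -0.25, 0.022], [-0.169, 0.583, -0.795], [0.186, -0.773, -0.606]]
cupboard side 0.69 [254.8, 153.6, 89.5, 101.9]
door side 0.81 [367.4, 152.7, 43.5, 62.9]
spare_board side 0.67 [358.7, 184.3, 39.6, 40.3]
spare_board side 0.57 [368.0, 154.8, 46.4, 60.1]
oil_bottle side 0.7 [267.7, 283.5, 21.6, 46.9]
lube_jar side 0.91 [198.9, 236.5, 33.1, 32.1]
top [[466.7301883604028, 0.0, 318.00876105116726], [0.0, 466.7301883604028, 204.1130779159422], [0.0, 0.0, 1.0]] [ 0.382 -0.237  1.095] [[-0.022, -0.999, -0.024], [-0.982, 0.026, -0.187], [0.187, 0.02, -0.982]]
cupboard top 0.72 [297.2, 131.2, 101.0, 93.7]
door top 0.84 [398.4, 239.9, 38.2, 62.9]
rack top 0.63 [367.0, 244.4, 49.6, 49.9]
spare_board top 0.9 [372.0, 242.2, 29.6, 48.5]
oil_bottle top 0.8 [206.6, 197.6, 23.2, 22.8]
lube_jar top 0.79 [256.8, 114.8, 30.9, 28.3]
lube_jar top 0.47 [366.4, 243.7, 49.9, 51.9]
```

```bash
python3 - <<'E'
import cv2
a=cv2.imread('pics/side0.png')[130:350,170:450];cv2.imwrite('pics/s0c.png',cv2.resize(a,None,fx=2.7,fy=2.7,interpolation=2))
a=cv2.imread('pics/top0.png')[95:325,190:460];cv2.imwrite('pics/t0c.png',cv2.resize(a,None,fx=2.6,fy=2.6,interpolation=2))
E
```

```text
(no output)
```

View pics/s0c.png

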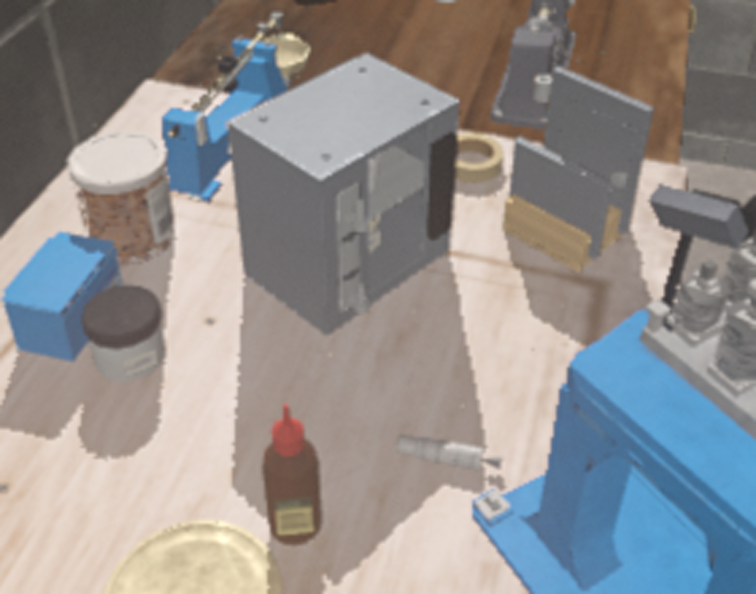

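View pics/t0c.png

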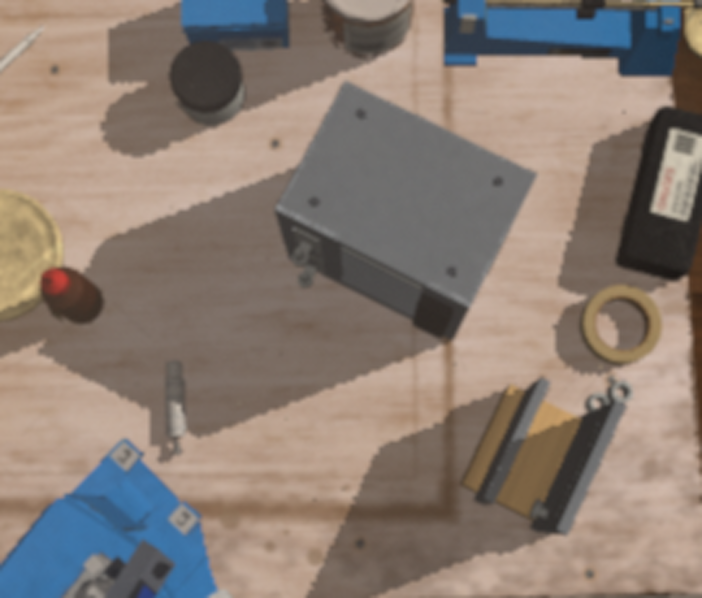

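The side view shows the cupboard (pins on its left jamb near side pixel ~(305,217)), and the door in the back slot of the rack. In the top view, the upper pin is at about (306,192), the lower at (307,203), the door's upper knuckle is at about (428,245) and the knob is on its left face. Now I'll fit metric poses.

```bash
cat > h.py <<'E'
import numpy as np,cv2
from station import arm
def cloud(c,d):
    k=arm.get_calibration(c);K=k['mtx'];v,u=np.mgrid[:400,:640]
    P=np.stack([(u-K[0,2])/K[0,0]*d,(v-K[1,2])/K[1,1]*d,d],-1)
    return (P-k['t'])@k['R']
def atz(c,u,v,z):
    k=arm.get_calibration(c);r=k['R'].T@np.linalg.solve(k['mtx'],[u,v,1.]);o=-k['R'].T@k['t']
    return o+r*(z-o[2])/r[2]
def proj(c,X):
    k=arm.get_calibration(c);p=k['mtx']@(k['R']@np.asarray(X)+k['t']);return p[:2]/p[2]
def rect(c,m,P,z,tol=.006):
    s=m&(abs(P[...,2]-z)<tol);p=P[s][:,:2]
    (cx,cy),(w,h),a=cv2.minAreaRect((p*1000).astype(np.float32));return s.sum(),(cx,cy),(w,h),a,P[s][:,2].mean(),p
E
python3 - <<'E'
from h import *
d=np.load('top0.npy');P=cloud('top',d)
m=np.load('m_cupboard_top.npy');print('cup',rect('top',m,P,.178)[:5])
m=np.load('m_door_top.npy');n,*r,p=rect('top',m,P,.16,.008);print('door',n,r)
c=p.mean(0);w,V=np.linalg.eigh(np.cov((p-c).T));print(c,V[:,1],np.degrees(np.arctan2(*V[::-1,1])))
m=np.load('m_spare_board_top.npy');n,*r,p=rect('top',m,P,.102,.008);print('spare',n,r)
for u,v,z,nm in((305.8,191.9,.15,'pinU'),(307.3,202.7,.055,'pinL'),(428.5,245,.142,'knU')):print(nm,atz('top',u,v,z),P[int(round(v)),int(round(u))])
for c,x,y,w,h in(('top',290,175,35,45),('top',390,230,50,75),('side',285,185,40,70)):
    a=cv2.imread(f'pics/{c}0.png')[y:y+h,x:x+w];cv2.imwrite(f'pics/z{c}{x}.png',cv2.resize(a,None,fx=8,fy=8,interpolation=2))
A=[cv2.copyMakeBorder(cv2.imread('pics/'+f),0,600-cv2.imread('pics/'+f).shape[0],0,0,0) for f in('ztop290.png','zside285.png')]
cv2.imwrite('pics/pins.png',np.hstack(A)[:600])
E
```

```text
cup (np.int64(4722), (628.9398193359375, -276.2719421386719), (168.92752075195312, 121.5437240600586), 61.3846321105957, np.float64(0.17785223071032685))
door 295 [(413.91864013671875, -411.1529541015625), (10.690600395202637, 109.38397979736328), 62.26857376098633, np.float64(0.1593484710382485)]
[ 0.41325648 -0.40988915] [-0.88648904  0.4627496 ] 152.43532327441133
spare 260 [(439.2353515625, -363.47021484375), (10.165580749511719, 109.77069091796875), 62.099891662597656, np.float64(0.10144321320450331)]
pinU [ 0.58897697 -0.19285008  0.15      ] [ 0.58831579 -0.19335328  0.15200383]
pinL [ 0.58457557 -0.19143243  0.055     ] [ 0.58528863 -0.19042255  0.04783735]
knU [ 0.47352773 -0.44020709  0.142     ] [ 0.48696229 -0.46895786  0.00200676]
```

View pics/pins.png

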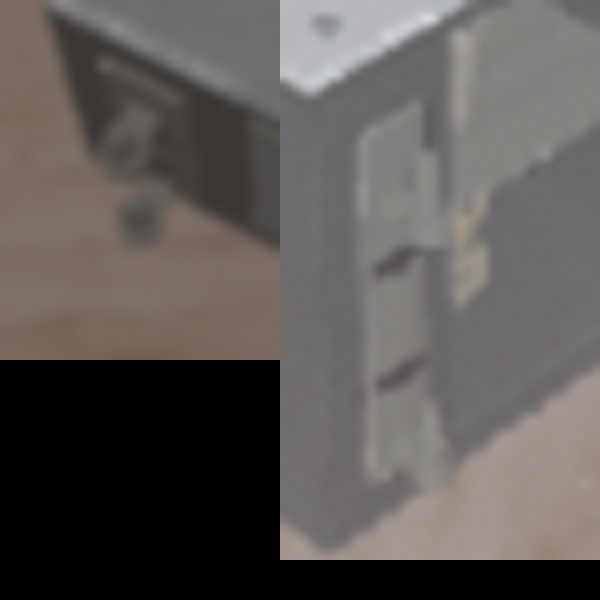

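The crops show the lower pin on its lug at top pixel ~(307.5,202) and side pixels ~(304,237–245); the upper one is at side ~(303.3,204–215). I'll compare these with the projections of the candidate settings.

```bash
cat >> h.py <<'E'
CY=np.radians(-28.6);CC=np.array([.6289,-.2763])
def cup(x,y,z):
    c,s=np.cos(CY),np.sin(CY);return np.array([CC[0]+c*x-s*y,CC[1]+s*x+c*y,z])
E
python3 - <<'E'
from h import *
for c in('top','side'):
    for z in(.15,.13,.055,.035):
        print(c,z,*[proj(c,cup(-.076,.055+o,z)).round(1) for o in(-.01,-.005,0,.005,.01)])
# check of corners of cupboard in side view
for p in((-.06,.085,.178),(-.06,.085,0),(-.06,-.085,.178)):print(p,proj('side',cup(*p)),proj('top',cup(*p)))
# 3D points in front of face near hinge, both cams
for c in('side','top'):
    P=cloud(c,np.load(f'{c}0.npy'));q=P[...,:2]-CC;R=np.array([[np.cos(CY),-np.sin(CY)],[np.sin(CY),np.cos(CY)]]);q=q@R
    s=(q[...,0]<-.071)&(q[...,0]>-.09)&(q[...,1]>.035)&(q[...,1]<.075)&(P[...,2]>.02)&(P[...,2]<.16)
    for a,b in((.036,.06),(.132,.155),(.02,.036),(.12,.132)):
        t=s&(P[...,2]>a)&(P[...,2]<b);print(c,a,t.sum(),q[t].mean(0).round(4) if t.any() else'',np.c_[q[t],P[t][:,2]].round(3)[:12].tolist())
E
```

```text
top 0.15 [309.5 194.3] [307.4 193.2] [305.2 192.1] [303.1 191.1] [301. 190.]
top 0.13 [309.9 196.3] [307.8 195.2] [305.7 194.1] [303.6 193.1] [301.5 192. ]
top 0.055 [311.3 203. ] [309.3 202. ] [307.4 201. ] [305.4 200. ] [303.5 199. ]
top 0.035 [311.6 204.6] [309.7 203.6] [307.8 202.7] [305.8 201.7] [303.9 200.7]
side 0.15 [306.4 201.5] [304.8 202.5] [303.2 203.5] [301.6 204.5] [300.  205.5]
side 0.13 [306.4 208.5] [304.8 209.5] [303.3 210.5] [301.7 211.5] [300.1 212.5]
side 0.055 [306.5 232.8] [305.  233.8] [303.5 234.9] [302.  235.9] [300.5 236.9]
side 0.035 [306.5 238.9] [305.  239.9] [303.6 240.9] [302.1 242. ] [300.6 243. ]
(-0.06, 0.085, 0.178) [287.97382839 196.13731218] [295.0645434  175.75226312]
(-0.06, 0.085, 0) [290.36991919 254.21421631] [300.4454796  194.02982965]
(-0.06, -0.085, 0.178) [339.48697204 166.37015737] [370.57901509 213.45992431]
side 0.036 24 [-0.0785  0.0578] [[-0.075, 0.056, 0.055], [-0.077, 0.054, 0.055], [-0.077, 0.057, 0.053], [-0.079, 0.056, 0.054], [-0.075, 0.059, 0.05], [-0.079, 0.059, 0.053], [-0.081, 0.055, 0.051], [-0.076, 0.06, 0.048], [-0.079,
[... 1594 characters left out ...]
0.077, 0.053, 0.148], [-0.079, 0.057, 0.141], [-0.079, 0.054, 0.146]]
top 0.02 14 [-0.0783  0.0538] [[-0.077, 0.061, 0.035], [-0.072, 0.051, 0.033], [-0.075, 0.053, 0.031], [-0.074, 0.05, 0.034], [-0.081, 0.059, 0.033], [-0.081, 0.057, 0.035], [-0.08, 0.055, 0.036], [-0.079, 0.053, 0.036], [-0.077, 0.051, 0.035], [-0.076, 0.05, 0.029], [-0.083, 0.056, 0.034], [-0.082, 0.054, 0.035]]
top 0.12 21 [-0.0781  0.0547] [[-0.076, 0.061, 0.128], [-0.073, 0.054, 0.131], [-0.071, 0.052, 0.128], [-0.079, 0.062, 0.128], [-0.078, 0.061, 0.128], [-0.074, 0.051, 0.131], [-0.08, 0.06, 0.128], [-0.079, 0.057, 0.129], [-0.078, 0.053, 0.131], [-0.076, 0.052, 0.128], [-0.075, 0.05, 0.13], [-0.082, 0.058, 0.128]]
```

```bash
cat >> h.py <<'E'
def rel(x,y,z,yawdeg,s=None):
    """row (units) from the measured pose to a target TCP pose, tool down"""
    s=s or arm.get_state();p=s['eef_pos'];w=s['ee_rot'][2];d=np.array([x,y])-p[:2]
    a=np.cos(w)*d[0]+np.sin(w)*d[1];b=-np.sin(w)*d[0]+np.cos(w)*d[1]
    t=-(yawdeg-np.degrees(w));t=(t+180)%360-180
    return np.round([a/.025,-b/.025,-(z-p[2])/.025,t/5],2).tolist()
E
python3 - <<'E'
from h import *
for c in('side','top'):
    d=np.load(f'{c}0.npy');P=cloud(c,d);s=(d>0)&(P[...,2]>.12)
    b=(P[s][:,:2]/.1).round().astype(int)
    for k in np.unique(b,axis=0):
        t=(b==k).all(1)
        if t.sum()>20:print(c,k*.1,P[s][t][:,2].max().round(2),t.sum())
for w in((.40,.50,.32,-27),(.56,.30,.36,-27),(.62,.0,.36,-27),(.55,-.25,.32,-27),(.4136,-.4105,.25,-27.6)):print(w,rel(*w))
E
```

```text
side [-0.7 -2. ] 0.3 82
side [-0.7 -1.9] 0.31 324
side [-0.6 -2. ] 0.37 219
side [-0.6 -1.9] 0.37 929
side [-0.5 -2. ] 0.37 227
side [-0.5 -1.9] 0.37 854
side [-0.4 -2. ] 0.36 221
side [-0.4 -1.9] 0.36 787
side [-0.3 -2. ] 0.36 294
side [-0.3 -1.9] 0.36 669
side [-0.2 -2. ] 0.35 250
side [-0.2 -1.9] 0.35 702
side [-0.1 -2. ] 0.34 224
side [-0.1 -1.9] 0.34 671
side [ 0. -2.] 0.34 200
side [ 0.  -1.9] 0.34 654
side [0. 0.] 0.28 197
side [0.  0.1] 0.21 900
side [ 0.1 -2. ] 0.33 197
side [ 0.1 -1.9] 0.33 606
side [ 0.1 -0.1] 0.24 125
side [0.1 0. ] 0.28 5268
side [0.1 0.1] 0.24 1380
side [ 0.2 -2. ] 0.33 134
side [ 0.2 -1.9] 0.33 623
side [ 0.2 -0.1] 0.46 226
side [0.2 0. ] 0.55 9490
side [ 0.3 -2. ] 0.32 137
side [ 0.3 -1.9] 0.32 576
side [ 0.3 -0.2] 0.22 288
side [ 0.3 -0.1] 0.33 1287
side [0.3 0. ] 0.55 13054
side [0.3 0.1] 0.2 1625
side [ 0.4 -2. ] 0.31 120
side [ 0.4 -1.9] 0.32 550
side [ 0.4 -0.4] 0.16 508
side [ 0.4 -0.1] 0.29 207
side [0.4 0. ] 0.23 1516
side [ 0.5 -2. ] 0.31 119
side [ 0.5 -1.9] 0.31 520
side [ 0.5 -0.4] 0.16 120
side [ 0.5 -0.3] 0.18 237
side [ 0.6 -2. ] 0.3 94
[... 1439 characters left out ...]
14 1171
top [0.9 0.3] 0.17 1655
top [0.9 0.4] 0.17 1017
top [0.9 0.5] 0.13 28
top [ 1.  -0.9] 0.16 371
top [ 1.  -0.8] 0.16 445
top [ 1.  -0.7] 0.16 495
top [ 1.  -0.6] 0.16 568
top [ 1.  -0.5] 0.18 639
top [ 1.  -0.4] 0.18 697
top [ 1.  -0.3] 0.19 770
top [ 1.  -0.2] 0.2 853
top [ 1.  -0.1] 0.2 916
top [1. 0.] 0.21 968
top [1.  0.1] 0.21 1130
top [1.  0.2] 0.22 1783
top [1.  0.3] 0.22 1685
top [1.  0.4] 0.23 1518
top [1.  0.5] 0.21 356
(0.4, 0.5, 0.32, -27) [8.32, 2.78, -3.74, 1.46]
(0.56, 0.3, 0.36, -27) [17.04, 8.15, -5.34, 1.46]
(0.62, 0.0, 0.36, -27) [23.35, 18.64, -5.34, 1.46]
(0.55, -0.25, 0.32, -27) [24.08, 29.0, -3.74, 1.46]
(0.4136, -0.4105, 0.25, -27.6) [21.11, 36.88, -0.94, 1.58]
```

```bash
python3 - <<'E'
import cv2,numpy as np
a=np.vstack([cv2.imread('pics/side0.png'),cv2.imread('pics/top0.png')]);cv2.imwrite('pics/full.png',cv2.resize(a,(480,600),interpolation=3))
E
```

```text
(no output)
```

View pics/full.png

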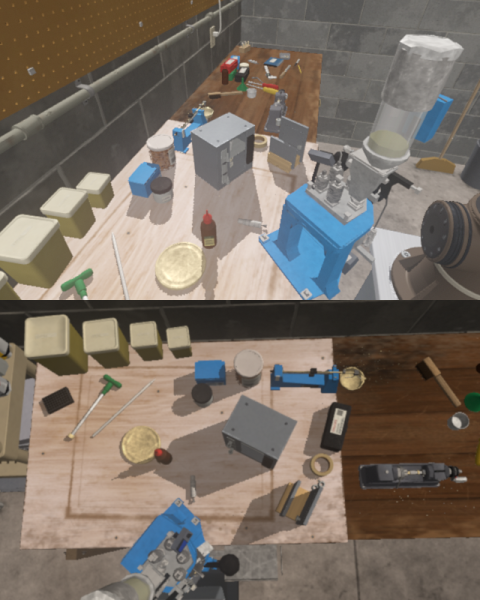

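The top view shows a blue press with a tall hopper near (0.3, 0) that reaches z 0.55. I'll sweep the tool round it, high and at a large radius.

```bash
python3 - <<'E'
from h import *
P=np.concatenate([cloud(c,np.load(f'{c}0.npy')).reshape(-1,3) for c in('side','top')])
P=P[(P[:,0]>.05)&(P[:,0]<.5)&(abs(P[:,1])<.28)]
for z in(.15,.2,.25,.3,.4,.5):
    q=P[P[:,2]>z];print(z,[(round(y,2),q[(abs(q[:,1]-y)<.02)][:,0].max().round(3)) for y in np.arange(-.24,.25,.04) if (abs(q[:,1]-y)<.02).sum()>5])
for w in((.20,.52,.30,-27),(.31,.35,.34,-27),(.5,.26,.36,-27.6),(.60,.05,.36,-27),(.58,-.2,.34,-27),(.4136,-.4105,.25,-27.6)):print(w,rel(*w))
E
```

```text
0.15 [(np.float64(-0.24), np.float64(0.382)), (np.float64(-0.2), np.float64(0.299)), (np.float64(-0.16), np.float64(0.296)), (np.float64(-0.12), np.float64(0.363)), (np.float64(-0.08), np.float64(0.373)), (np.float64(-0.04), np.float64(0.4)), (np.float64(0.0), np.float64(0.403)), (np.float64(0.04), np.float64(0.366)), (np.float64(0.08), np.float64(0.317))]
0.2 [(np.float64(-0.24), np.float64(0.382)), (np.float64(-0.2), np.float64(0.298)), (np.float64(-0.16), np.float64(0.295)), (np.float64(-0.12), np.float64(0.363)), (np.float64(-0.08), np.float64(0.368)), (np.float64(-0.04), np.float64(0.376)), (np.float64(0.0), np.float64(0.382)), (np.float64(0.04), np.float64(0.34)), (np.float64(0.08), np.float64(0.077))]
0.25 [(np.float64(-0.24), np.float64(0.382)), (np.float64(-0.12), np.float64(0.363)), (np.float64(-0.08), np.float64(0.368)), (np.float64(-0.04), np.float64(0.339)), (np.float64(0.0), np.float64(0.317)), (np.float64(0.04), np.float64(0.266))]
0.3 [(np.float64(-0.24), np.float64(0.382)), (np.float64(-0.08), np.float64(0.304)), (np.float64(-0.04), np.float64(0.303)), (np.float64(0.0), np.float64(0.288)), (np.float64(0.04), np.float64(0.266))]
0.4 [(np.float64(-0.24), np.float64(0.382)), (np.float64(-0.04), np.float64(0.281)), (np.float64(0.0), np.float64(0.284)), (np.float64(0.04), np.float64(0.266))]
0.5 [(np.float64(-0.24), np.float64(0.382)), (np.float64(-0.04), np.float64(0.281)), (np.float64(0.0), np.float64(0.284)), (np.float64(0.04), np.float64(0.266))]
(0.2, 0.52, 0.3, -27) [0.52, 4.72, -2.94, 1.46]
(0.31, 0.35, 0.34, -27) [6.95, 9.64, -4.54, 1.46]
(0.5, 0.26, 0.36, -27.6) [15.32, 10.47, -5.34, 1.58]
(0.6, 0.05, 0.36, -27) [21.92, 17.03, -5.34, 1.46]
(0.58, -0.2, 0.34, -27) [24.54, 26.71, -4.54, 1.46]
(0.4136, -0.4105, 0.25, -27.6) [21.11, 36.88, -0.94, 1.58]
```

```bash
python3 -m crank '[[[0.5,2.3,-1.5,0.8],[0.5,4.6,-3,1.5],[2.5,6.2,-3.5,1.5],[4.5,7.8,-4,1.5],[6.5,9.2,-4.5,1.5],[8.8,9.8,-5,1.5],[11.1,10.1,-5.3,1.5],[13.4,10.4,-5.3,1.5],[15.3,11,-5.3,1.5],[16.8,12.7,-5.3,1.5],[18.2,14.3,-5.3,1.5],[19.6,16,-5.3,1.5]]]' 0
```

```text
t: 2.2
eef_pos: [0.5545, 0.092, 0.3592]
ee_rot: [-3.141, -0.0, -0.475]
force: [1.3, 0.4, 0.5]
width: 0.0876
gripper_force: 0.0
```

```bash
python3 - <<'E'
from h import *
for w in((.60,.05,.36,-27.6),(.58,-.2,.34,-27.6),(.4136,-.4105,.25,-27.6)):print(w,rel(*w))
E
```

```text
(0.6, 0.05, 0.36, -27.6) [2.39, 0.66, -0.03, 0.08]
(0.58, -0.2, 0.34, -27.6) [6.24, 9.93, 0.77, 0.08]
(0.4136, -0.4105, 0.25, -27.6) [4.17, 20.46, 4.37, 0.08]
```

```bash
python3 -m crank '[[[2,1.2,0,0.1],[3,3.3,0,0.1],[4,5.5,0.2,0.1],[5,7.8,0.5,0.1],[5.6,10,0.8,0.1],[5.5,12.3,1,0.1],[5.2,14.6,1.5,0.1],[4.9,16.8,2,0.1],[4.5,19,3,0.1],[4.2,20.4,4,0.1],[4.2,20.4,4.4,0.1],[4.2,20.4,4.4,0.1]]]'; python3 - <<'E'
from h import *
# re-measure the door's top edge from both cameras, now
for c in('top','side'):
    im,d=arm.grab_frame(c);P=cloud(c,d);r=arm.trace('door',c)
    if r:
        n,*q,p=rect(c,r[0]['mask'],P,.16,.005);m=p.mean(0);w,V=np.linalg.eigh(np.cov((p-m).T));print(c,n,q,m,np.degrees(np.arctan(V[1,1]/V[0,1])))
print(rel(.4136,-.4105,.127,-27.6),arm.get_state()['t'])
E
```

```text
t: 3.7
eef_pos: [0.4141, -0.4078, 0.2486]
ee_rot: [-3.142, 0.001, -0.484]
force: [0.1, 0.6, -0.3]
width: 0.0873
gripper_force: 0.0
top 103 [(382.3392639160156, -394.22784423828125), (10.029736518859863, 37.95655822753906), 62.24462127685547, np.float64(0.1599180721275293)] [ 0.38267441 -0.39408166] -28.10427841387969
side 109 [(412.21551513671875, -408.3358154296875), (10.372974395751953, 108.37725067138672), 63.02202224731445, np.float64(0.15820642982644678)] [ 0.41211021 -0.40685902] -28.149873659744546
[-0.01, 0.14, 4.92, -0.0] 3.9
```

```bash
python3 -m crank '[[[0,0.1,2.4,0],[0,0.1,4.2,0],[0,0.1,4.9,0],[0,0.1,4.9,0]]]' && python3 -m crank '[[[0,0,0,0],[0,0,0,0],[0,0,0,0],[0,0,0,0],[0,0,0,0],[0,0,0,0],[0,0,0,0],[0,0,0,0]]]' 1 40
```

```text
t: 4.4
eef_pos: [0.4132, -0.4094, 0.1258]
ee_rot: [3.142, 0.002, -0.482]
force: [-0.3, -0.2, 0.7]
width: 0.0878
gripper_force: 0.0
t: 5.4
eef_pos: [0.4131, -0.4101, 0.1265]
ee_rot: [-3.142, 0.0, -0.483]
force: [0.4, -0.1, 0.4]
width: 0.0134
gripper_force: 0.0
```

```bash
python3 -m crank '[[[0,0,0,0],[0,0,0,0],[0,0,0,0],[0,0,-0.4,0],[0,0,-1,0],[0,0,-2,0],[0,0,-3.2,0],[0,0,-4.4,0],[0,0,-4.8,0],[0,0,-4.8,0]]]'; python3 - <<'E'
from h import *
s=arm.get_state();print(s['moment'])
for w in((.4801,-.1314,.2415,-28.6),(.4801,-.1314,.1815,-28.6)):print(w,rel(*w))
E
```

```text
t: 6.65
eef_pos: [0.4133, -0.41, 0.2471]
ee_rot: [-3.141, -0.001, -0.484]
force: [-0.6, 0.1, -3.3]
width: 0.0097
gripper_force: 40.0
[ 0.12592016 -0.01450007  0.01542632]
(0.4801, -0.1314, 0.2415, -28.6) [-2.81, -11.11, 0.22, 0.18]
(0.4801, -0.1314, 0.1815, -28.6) [-2.81, -11.11, 2.62, 0.18]
```

```bash
python3 -m crank '[[[-1,-0.5,0,0],[-2,-1.5,0,0.1],[-2.8,-3,0,0.2],[-2.8,-5,0,0.2],[-2.8,-7,0,0.2],[-2.8,-9,0.2,0.2],[-2.8,-10.6,0.4,0.2],[-2.8,-11.1,1.2,0.2],[-2.8,-11.1,2.2,0.2],[-2.8,-11.1,2.6,0.2],[-2.8,-11.1,2.6,0.2],[-2.8,-11.1,2.6,0.2]]]'; cat >> h.py <<'E'
def look(tag,D=None):
    o={}
    for c in('side','top'):
        im,d=arm.grab_frame(c);cv2.imwrite(f'pics/{c}{tag}.png',im[:,:,::-1]);np.save(f'{c}{tag}.npy',d);o[c]=cloud(c,d)
    return o
def cf(P):
    c,s=np.cos(CY),np.sin(CY);q=P[...,:2]-CC;return np.stack([q[...,0]*c+q[...,1]*s,-q[...,0]*s+q[...,1]*c,P[...,2]],-1)
E
python3 - <<'E'
from h import *
o=look(1)
s=arm.get_state();print(s['eef_pos'],cf(s['eef_pos']),np.degrees(s['ee_rot']))
# door face + knuckles in the cupboard frame
for c in o:
    q=cf(o[c]);t=(q[...,0]>-.27)&(q[...,0]<-.105)&(q[...,1]>.02)&(q[...,1]<.1)&(q[...,2]>.06)&(q[...,2]<.225)
    p=q[t];print(c,len(p))
    f=p[(p[:,0]<-.16)&(p[:,0]>-.25)&(p[:,2]<.19)&(abs(p[:,1]-.061)<.006)];print('face',len(f),np.linalg.lstsq(np.c_[f[:,0]+.2,f[:,2]-.12,np.ones(len(f))],f[:,1],rcond=None)[0] if len(f)>9 else '')
    for a,b in((.17,.2),(.075,.105)):
        k=p[(p[:,0]>-.145)&(p[:,2]>a)&(p[:,2]<b)];print('kn',a,len(k),k.mean(0).round(4),k.min(0).round(4),k.max(0).round(4))
A=np.hstack([cv2.resize(cv2.imread('pics/side1.png')[130:280,260:400],None,fx=2.8,fy=2.8,interpolation=2),cv2.resize(cv2.imread('pics/top1.png')[150:300,260:400],None,fx=2.8,fy=2.8,interpolation=2)]);cv2.imwrite('pics/v1.png',A)
E
```

```text
t: 8.15
eef_pos: [0.4805, -0.1322, 0.1822]
ee_rot: [-3.141, -0.001, -0.501]
force: [0.9, -0.9, -2.2]
width: 0.0098
gripper_force: 40.0
[ 0.48059272 -0.13209462  0.18239728] [-0.19924121  0.05561638  0.18239728] [-1.79959209e+02 -7.37798684e-02 -2.87217125e+01]
side 2255
face 1307 [-0.00117205  0.00354479  0.05922087]<stdin>:10: RuntimeWarning: Mean of empty slice.
  ret = um.true_divide(
Traceback (most recent call last):
ValueError: zero-size array to reduction operation minimum which has no identity
```

```bash
python3 - <<'E'
from h import *
for c in('side','top'):
    q=cf(cloud(c,np.load(c+'1.npy')));t=(q[...,0]>-.15)&(q[...,0]<-.105)&(q[...,1]>.03)&(q[...,1]<.09)&(q[...,2]>.06)&(q[...,2]<.225)
    p=q[t];print(c,len(p),p.round(3)[::4].tolist())
A=np.hstack([cv2.resize(cv2.imread('pics/side1.png')[130:280,260:400],None,fx=2.8,fy=2.8,interpolation=2),cv2.resize(cv2.imread('pics/top1.png')[150:300,260:400],None,fx=2.8,fy=2.8,interpolation=2)]);cv2.imwrite('pics/v1.png',A)
E
```

```text
side 133 [[-0.144, 0.058, 0.153], [-0.147, 0.058, 0.149], [-0.148, 0.058, 0.144], [-0.148, 0.058, 0.138], [-0.149, 0.059, 0.134], [-0.15, 0.059, 0.129], [-0.128, 0.047, 0.101], [-0.127, 0.054, 0.102], [-0.133, 0.047, 0.102], [-0.127, 0.057, 0.101], [-0.133, 0.049, 0.1], [-0.126, 0.059, 0.099], [-0.13, 0.05, 0.096], [-0.149, 0.058, 0.114], [-0.134, 0.058, 0.1], [-0.147, 0.059, 0.109], [-0.137, 0.06, 0.101], [-0.148, 0.059, 0.107], [-0.139, 0.062, 0.1], [-0.147, 0.059, 0.103], [-0.137, 0.061, 0.095], [-0.148, 0.059, 0.101], [-0.139, 0.062, 0.094], [-0.147, 0.058, 0.096], [-0.138, 0.061, 0.09], [-0.147, 0.058, 0.094], [-0.136, 0.062, 0.086], [-0.143, 0.057, 0.087], [-0.138, 0.061, 0.083], [-0.148, 0.058, 0.088], [-0.144, 0.057, 0.082], [-0.145, 0.058, 0.077], [-0.144, 0.058, 0.07], [-0.149, 0.059, 0.068]]
top 135 [[-0.125, 0.058, 0.199], [-0.127, 0.057, 0.198], [-0.131, 0.062, 0.197], [-0.127, 0.055, 0.193], [-0.134, 0.063, 0.196], [-0.128, 0.057, 0.184], [-0.126, 0.048, 0.197], [-0.131, 0.059, 0.181], [-0.137, 0.061, 0.197], [-0.13, 0.047, 0.196], [-0.134, 0.049, 0.198], [-0.14, 0.057, 0.196], [-0.136, 0.049, 0.2], [-0.131, 0.045, 0.182], [-0.139, 0.051, 0.198], [-0.134, 0.046, 0.184], [-0.142, 0.051, 0.198], [-0.137, 0.046, 0.189], [-0.146, 0.05, 0.216], [-0.138, 0.048, 0.178], [-0.126, 0.052, 0.101], [-0.135, 0.061, 0.105], [-0.128, 0.05, 0.101], [-0.145, 0.048, 0.187], [-0.128, 0.046, 0.098], [-0.136, 0.056, 0.104], [-0.149, 0.049, 0.186], [-0.137, 0.053, 0.104], [-0.134, 0.045, 0.105], [-0.146, 0.049, 0.153], [-0.137, 0.048, 0.105], [-0.147, 0.049, 0.146], [-0.138, 0.048, 0.094], [-0.146, 0.049, 0.123]]
```

View pics/v1.png

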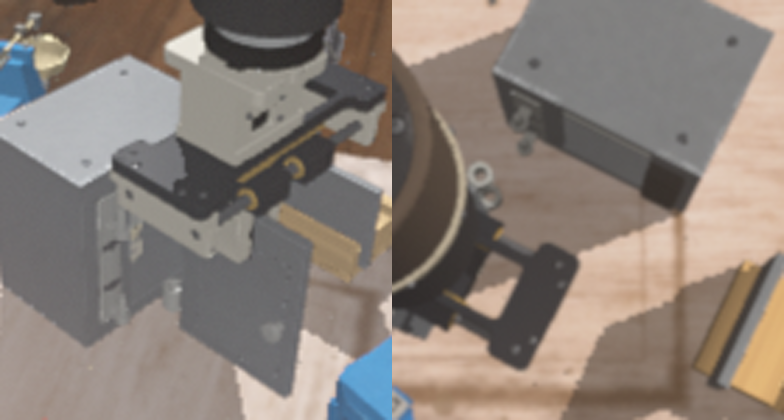

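The side view shows the door held upright and parallel; the lower knuckle is beside the hinge at crop (172,292). The top view shows both knuckles at crop (482,172)/(488,198). Next I move in over the pins.

```bash
python3 -m crank '[[[1,0,0,0],[1.9,-0.08,0,0],[2.3,-0.08,0,0],[2.3,-0.08,0.5,0],[2.3,-0.08,0.6,0],[2.3,-0.08,0.6,0]]]'; python3 - <<'E'
from h import *
from scipy.optimize import least_squares
o=look(2);s=arm.get_state();print(cf(s['eef_pos']),np.degrees(s['ee_rot'][2]),'expected axis',cf(s['eef_pos'])[0]+.066)
old={c:cf(cloud(c,np.load(c+'0.npy'))) for c in o}
def box(q,x,y,r,z0,z1):
    t=(abs(q[...,0]-x)<r)&(abs(q[...,1]-y)<r)&(q[...,2]>z0)&(q[...,2]<z1);return q[t]
def st(n,p):
    if len(p)>4:print(n,len(p),'mid',((p.max(0)+p.min(0))/2).round(4),'mean',p.mean(0).round(4))
for c in o:
    q=cf(o[c]);zb=s['eef_pos'][2]-.1165
    for nm,z in(('U',132),('L',37)):st(c+' kn top '+nm,box(q,-.0765,.056,.013,zb+z/1000-.005,zb+z/1000+.006))
    for nm,z in(('tipU',.15),('tipL',.055)):st(c+' '+nm,box(old[c],-.0765,.056,.008,z-.004,z+.004))
    for nm,z in(('lugU',.13),('lugL',.035)):st(c+' '+nm,box(old[c],-.0765,.056,.010,z-.004,z+.003))
    for nm,z in(('U',132),('L',37)): # side surface: fit a circle r=9
        p=box(q,-.0765,.056,.015,zb+z/1000-.019,zb+z/1000-.004)
        if len(p)>8:
            f=least_squares(lambda k:np.hypot(p[:,0]-k[0],p[:,1]-k[1])-.009,[-.0765,.056],loss='soft_l1',f_scale=.001);print(c,'circle kn',nm,len(p),f.x.round(4))
    for nm,z in(('U',.13),('L',.035)):
        p=box(old[c],-.0765,.056,.009,z+.002,z+.015)
        if len(p)>8:
            f=least_squares(lambda k:np.hypot(p[:,0]-k[0],p[:,1]-k[1])-.004,[-.0765,.056],loss='soft_l1',f_scale=.001);print(c,'circle pin',nm,len(p),f.x.round(4))
E
```

```text
t: 9.0
eef_pos: [0.5308, -0.1575, 0.1662]
ee_rot: [3.141, 0.001, -0.501]
force: [-1.0, -0.3, -2.7]
width: 0.0099
gripper_force: 40.0
[-0.14244103  0.0575975   0.16685807] -28.673485534151347 expected axis -0.076441032683154
side kn top L 42 mid [-0.0763  0.0576  0.0875] mean [-0.0718  0.0582  0.0865]
side tipU 8 mid [-0.0775  0.0567  0.1477] mean [-0.0778  0.0571  0.1479]
side tipL 6 mid [-0.0781  0.0567  0.053 ] mean [-0.0779  0.0563  0.0534]
side lugU 29 mid [-0.0755  0.0569  0.1294] mean [-0.0767  0.0586  0.1288]
side lugL 20 mid [-0.0752  0.058   0.0339] mean [-0.0769  0.0592  0.0341]
side circle kn L 66 [-0.0728  0.059 ]
side circle pin U 14 [-0.0761  0.0562]
side circle pin L 17 [-0.077   0.0563]
top kn top U 16 mid [-0.0736  0.0505  0.1814] mean [-0.0738  0.0501  0.1819]
top kn top L 11 mid [-0.0724  0.0504  0.0876] mean [-0.0724  0.05    0.0876]
top tipU 11 mid [-0.0761  0.0564  0.1492] mean [-0.0764  0.0558  0.1496]
top tipL 8 mid [-0.0765  0.0562  0.0548] mean [-0.0762  0.0561  0.055 ]
top lugU 26 mid [-0.0744  0.0561  0.1296] mean [-0.0752  0.0551  0.1291]
top lugL 23 mid [-0.0747  0.0561  0.0345] mean [-0.0755  0.0552  0.0347]
```

```bash
python3 -m crank '[[[0,0,0.2,0],[0,0,0.35,0],[0,0,0.45,0],[0,0,0.55,0],[0,0,0.6,0],[0,0,0.6,0]]]'; python3 -c "
from h import *
s=arm.get_state();print(cf(s['eef_pos']),s['force'],s['moment'])"
```

```text
t: 9.85
eef_pos: [0.5315, -0.1577, 0.1515]
ee_rot: [3.141, 0.0, -0.501]
force: [0.2, -0.7, -2.4]
width: 0.0099
gripper_force: 40.0
[-0.14227929  0.05747427  0.15146778] [ 0.17816207 -0.66050326 -2.37342522] [ 0.06151847 -0.01692103 -0.03035236]
```

The mouths are 5 mm past the tips without any force, so I continue down.

```bash
python3 -m crank '[[[0,0,0.15,0],[0,0,0.3,0],[0,0,0.42,0],[0,0,0.5,0],[0,0,0.55,0],[0,0,0.58,0],[0,0,0.58,0]]]'; python3 -c "
from h import *
s=arm.get_state();print(cf(s['eef_pos']),s['force'],s['moment'])"
```

```text
t: 10.72
eef_pos: [0.5316, -0.1577, 0.1371]
ee_rot: [3.142, 0.0, -0.501]
force: [-0.1, 0.2, -2.6]
width: 0.0097
gripper_force: 40.0
[-0.14223111  0.0575065   0.13706921] [-0.13105519  0.15079876 -2.63246269] [ 0.0175768  -0.02934906 -0.02846737]
```

```bash
python3 -m crank '[[[0,0,0.03,0],[0,0,0.05,0],[0,0,0.05,0]]]'; python3 -m crank '[[[0,0,0,0],[0,0,0,0],[0,0,0,0],[0,0,0,0]]]' 0.4;  python3 - <<'E'
from h import *
o=look(3);s=arm.get_state();print(cf(s['eef_pos']),s['force'],s['width'])
q=cf(o['side']);f=q[(q[...,0]<-.1)&(q[...,0]>-.19)&(q[...,2]<.11)&(q[...,2]>.03)&(abs(q[...,1]-.061)<.008)]
print(len(f),np.linalg.lstsq(np.c_[f[:,0]+.14,f[:,2]-.07,np.ones(len(f))],f[:,1],rcond=None)[0],'lowest z',np.percentile(f[:,2],1))
E
```

```text
t: 11.1
eef_pos: [0.5317, -0.1577, 0.1364]
ee_rot: [-3.141, -0.001, -0.501]
force: [-2.9, 1.4, 3.9]
width: 0.0096
gripper_force: 40.0
t: 11.6
eef_pos: [0.5316, -0.1577, 0.1357]
ee_rot: [3.142, 0.0, -0.501]
force: [0.2, -0.3, 0.0]
width: 0.0441
gripper_force: 0.0
[-0.14221801  0.05749964  0.13574663] [ 0.05313461 -0.31021019  0.46345537] 0.0503186125370774
682 [-0.00303844  0.00528819  0.06106398] lowest z 0.03165358497122115
```

The force flipped to +3.9 N at the bottom, so the door is seated on the lugs, and the fingers are released. Next: raise, go to the knob side with the fingers shut, and push.

```bash
python3 -m crank '[[[0,0,-0.8,0],[0,0,-1.8,0],[0,0,-2.4,0],[0,0,-2.4,0],[-0.6,-1,-2.4,0],[-1.1,-2,-2.4,0],[-1.1,-2.2,-2.4,0],[-1.1,-2.2,-2.4,0]]]'; python3 -m crank '[[[0,0,0,0],[0,0,0,0],[0,0,0,0],[0,0,0,0],[0,0,0,0],[0,0,0,0],[0,0,1,0],[0,0,2,0],[0,0,2.3,0],[0,0,2.3,0]]]' 1 20;  python3 - <<'E'
from h import *
o=look(4);s=arm.get_state();print(cf(s['eef_pos']),s['force'],s['width'])
q=cf(o['side']);f=q[(q[...,0]<-.1)&(q[...,0]>-.19)&(q[...,2]<.11)&(q[...,2]>.03)&(abs(q[...,1]-.061)<.008)]
print(len(f),np.linalg.lstsq(np.c_[f[:,0]+.14,f[:,2]-.07,np.ones(len(f))],f[:,1],rcond=None)[0],'lowest z',np.percentile(f[:,2],1))
A=np.hstack([cv2.resize(cv2.imread('pics/side4.png')[130:280,240:400],None,fx=2.5,fy=2.5,interpolation=2),cv2.resize(cv2.imread('pics/top4.png')[150:300,240:400],None,fx=2.5,fy=2.5,interpolation=2)]);cv2.imwrite('pics/v4.png',A)
E
```

```text
t: 12.7
eef_pos: [0.5337, -0.0962, 0.1951]
ee_rot: [3.141, 0.001, -0.5]
force: [0.1, 0.5, -0.4]
width: 0.0526
gripper_force: 0.0
t: 13.95
eef_pos: [0.5339, -0.0963, 0.1383]
ee_rot: [3.141, 0.0, -0.501]
force: [-0.0, -0.0, 0.9]
width: 0.0006
gripper_force: 0.0
[-0.16905701  0.11290209  0.13923827] [-0.07603563 -0.31142269  0.9378316 ] 0.00044384129570342994
482 [0.00036543 0.00137692 0.06111094] lowest z 0.030570024964389278
```

View pics/v4.png

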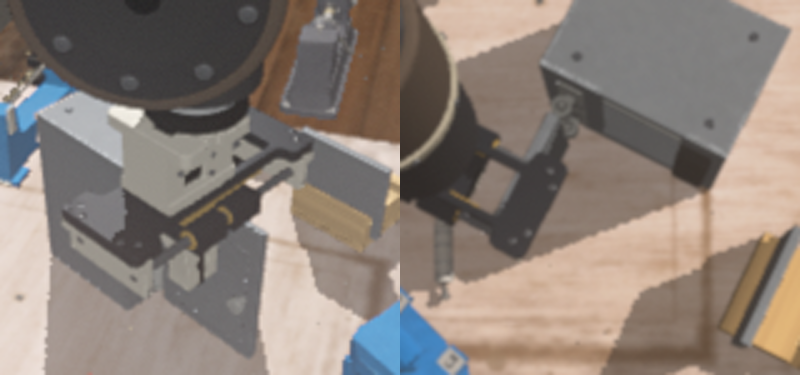

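The views show the door hanging open at a right angle with both knuckles on the hinge (top crop (563,105)/(570,128)). The shut fingers are beside its outer face. I push it round.

```bash
python3 -m crank '[[[-0.07,0.6,0,0],[-0.07,1.2,0,0],[-0.03,1.6,0,0],[0,2.1,0,0],[0.15,2.5,0,0],[0.3,2.95,0,0],[0.55,3.3,0,0],[0.8,3.7,0,0],[1.1,4,0,0],[1.45,4.3,0,0],[1.45,4.3,0,0]]]';  python3 - <<'E'
from h import *
o=look(5);s=arm.get_state();print(cf(s['eef_pos']),s['force'],s['width'])
for c in o:
    q=cf(o[c]);f=q[(q[...,0]<-.07)&(q[...,0]>-.23)&(q[...,2]<.11)&(q[...,2]>.03)&(q[...,1]>-.08)&(q[...,1]<.1)]
    a=np.degrees(np.arctan2(.0563-f[:,1],-.0763-f[:,0]));r=np.hypot(.0563-f[:,1],-.0763-f[:,0]);k=r>.05;print(c,k.sum(),np.percentile(a[k],[10,50,90]),r.max())
E
```

```text
t: 15.42
eef_pos: [0.5143, -0.2087, 0.1381]
ee_rot: [3.141, 0.0, -0.502]
force: [-0.3, 0.3, -0.8]
width: 0.0007
gripper_force: 0.0
[-0.13360184  0.00490956  0.13812962] [ 0.0612095   0.2230919  -0.53268492] 0.0003491457559561063
side 679 [55.15693801 58.04973735 59.76936924] 0.12160946939714412
top 65 [57.70150983 59.87912622 93.21663953] 0.1258432361111171
```

The door follows and is at about 61°. I continue to shut it.

```bash
python3 -m crank '[[[0.25,0.12,0,0],[0.5,0.22,0,0],[0.75,0.32,0,0],[1,0.38,0,0],[1.2,0.42,0,0],[1.4,0.46,0,0],[1.5,0.48,0,0],[1.58,0.5,0,0],[1.58,0.5,0,0]]]';  cat >> h.py <<'E'
def shut(tag):
    o=look(tag);s=arm.get_state();print(cf(s['eef_pos']),s['force'],s['t'])
    q=cf(o['side']);f=q[(q[...,0]<-.071)&(q[...,0]>-.13)&(q[...,2]<.115)&(q[...,2]>.03)&(q[...,1]>-.055)&(q[...,1]<.04)]
    a=np.polyfit(f[:,1],f[:,0],1);print(len(f),'slope deg',np.degrees(np.arctan(a[0])),'face x at y=0',a[1],'zmin',np.percentile(f[:,2],1))
E
python3 -c "
from h import *;shut(6)"
```

```text
t: 16.65
eef_pos: [0.5427, -0.2379, 0.1383]
ee_rot: [3.142, 0.0, -0.501]
force: [-0.6, 0.0, -0.8]
width: 0.0005
gripper_force: 0.0
[-0.09416635 -0.00756666  0.13834876] [ 0.94614807 -0.66840588  0.21408282] 16.75
752 slope deg 3.6936192897950413 face x at y=0 -0.08556757804775428 zmin 0.03146823154947882
```

```bash
python3 -m crank '[[[0.04,0,0,0],[0.08,0,0,0],[0.12,0,0,0],[0.16,0,0,0],[0.19,0,0,0],[0.19,0,0,0]]]';  python3 -c "
from h import *;shut(7)"
```

```text
t: 17.5
eef_pos: [0.5455, -0.2396, 0.1382]
ee_rot: [3.141, 0.003, -0.501]
force: [-5.8, 5.5, 5.3]
width: 0.0006
gripper_force: 3.5
[-0.09077108 -0.0076652   0.13824611] [-5.65244284  4.67259126  5.47493371] 17.6
730 slope deg 1.4087740118847538 face x at y=0 -0.0833285125238703 zmin 0.030897805130461503
```

Contact at about 7 N means the bumper is reached. I press briefly a little more, then back off straight and rise.

```bash
python3 -m crank '[[[0.03,0,0,0],[0.04,0,0,0],[0.04,0,0,0]]]'; python3 -m crank '[[[-0.1,0,0,0],[-0.3,0,0,0],[-0.8,0,0,0],[-1.8,0,0,0],[-2.4,0,-1,0],[-2.4,0,-3,0],[-2.4,0,-4.5,0],[-2.4,-2,-5,0],[-2.4,-4,-5,0],[-2.4,-4,-5,0]]]'; python3 - <<'E'
from h import *
shut(8)
q=cf(cloud('side',np.load('side8.npy')))
for y0,y1 in((-.05,-.03),(-.03,-.01),(-.01,.01),(.01,.03),(.03,.042)):
    f=q[(q[...,0]<-.071)&(q[...,0]>-.09)&(q[...,2]<.16)&(q[...,2]>.11)&(q[...,1]>y0)&(q[...,1]<y1)];print(y0,len(f),np.median(f[:,0]) if len(f) else '')
A=np.hstack([cv2.resize(cv2.imread('pics/side8.png')[130:280,240:400],None,fx=2.5,fy=2.5,interpolation=2),cv2.resize(cv2.imread('pics/top8.png')[120:320,240:460],None,fx=1.8,fy=1.875,interpolation=2)]);cv2.imwrite('pics/v8.png',A)
E
```

```text
t: 17.98
eef_pos: [0.5456, -0.2396, 0.1383]
ee_rot: [3.141, 0.004, -0.501]
force: [-8.2, 8.0, 7.6]
width: 0.0006
gripper_force: 5.4
t: 19.23
eef_pos: [0.5438, -0.1216, 0.2632]
ee_rot: [-3.141, -0.0, -0.498]
force: [-0.6, -0.2, -0.0]
width: 0.0004
gripper_force: 0.0
[-0.14883812  0.09278924  0.26310117] [0.4590638  0.60366714 0.14716734] 19.325
735 slope deg 2.547180089434066 face x at y=0 -0.08427061626779195 zmin 0.03138490115265651
-0.05 93 -0.0836677029699212
-0.03 99 -0.08331323253593596
-0.01 104 -0.08291178305329339
0.01 105 -0.08251532660156977
0.03 65 -0.08202360045481932
```

View pics/v8.png

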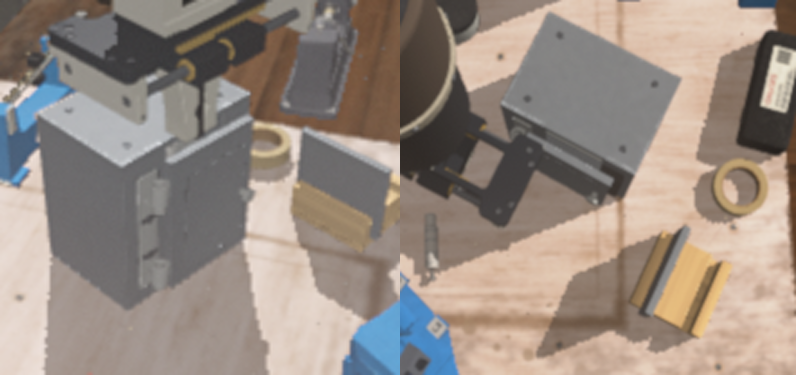

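```bash
python3 - <<'E'
from h import *
for n in('7','8'):
  for z0,z1 in((.03,.065),(.11,.16)):
    q=cf(cloud('side',np.load(f'side{n}.npy')));f=q[(q[...,0]<-.071)&(q[...,0]>-.0885)&(q[...,2]<z1)&(q[...,2]>z0)&(q[...,1]>-.055)&(q[...,1]<.04)]
    a=np.polyfit(f[:,1],f[:,0],1);print(n,z0,len(f),np.degrees(np.arctan(a[0])),np.polyval(a,[-.06,0,.05]))
# cupboard reference: strip of the left jamb face, open front image 0 : jambs
q=cf(cloud('side',np.load('side0.npy')));f=q[(abs(q[...,0]+.06)<.006)&(q[...,2]<.17)&(q[...,2]>.01)&(q[...,1]>-.042)&(q[...,1]<.084)]
a=np.polyfit(f[:,1],f[:,0],1);print('front face',len(f),np.degrees(np.arctan(a[0])),a[1])
f=q[(q[...,0]<-.064)&(q[...,0]>-.078)&(q[...,2]<.145)&(q[...,2]>.045)&(abs(q[...,1]+.06)<.012)];print('bumper',len(f),np.median(f[:,0]))
E
```

```text
7 0.03 277 0.37722536759187897 [-0.08402034 -0.08362531 -0.08329611]
7 0.11 248 0.7852642573254525 [-0.082992   -0.08216962 -0.08148431]
8 0.03 277 1.3877845728183094 [-0.0859642  -0.08451063 -0.08329933]
8 0.11 481 1.1872021173900074 [-0.08409348 -0.08285007 -0.08181389]
front face 885 -0.8358270374971125 -0.06074722332524076
bumper 198 -0.07139124885869928
```

The views show the door hung and nearly shut, with the spare board and tape in place. The depth shows it sprang back about 1°, so I'll press again further out and retreat very slowly.

```bash
python3 -m crank '[[[0,2,0,0],[0,4,0,0],[0.5,4.9,1.5,0],[0.5,4.9,3.5,0],[0.5,4.9,5.2,0],[0.9,4.9,5.5,0],[1.5,4.9,5.5,0],[2,4.9,5.5,0],[2.15,4.9,5.5,0],[2.2,4.9,5.5,0],[2.25,4.9,5.5,0],[2.25,4.9,5.5,0]]]'; python3 -c "
from h import *
s=arm.get_state();print(cf(s['eef_pos']),cf(s['force']+np.r_[CC,0]))"
```

```text
t: 20.82
eef_pos: [0.5335, -0.2585, 0.126]
ee_rot: [-3.142, -0.0, -0.501]
force: [0.4, 0.7, 0.4]
width: 0.0005
gripper_force: 0.1
[-0.09226805 -0.03003402  0.1260097 ] [0.01080065 0.81961638 0.39526433]
```

```bash
python3 -m crank '[[[0.02,0,0,0],[0.04,0,0,0],[0.06,0,0,0],[0.08,0,0,0],[0.1,0,0,0],[0.1,0,0,0]]]'; python3 -m crank '[[[0.02,0,0,0],[0.04,0,0,0],[0.06,0,0,0],[0.06,0,0,0],[0.06,0,0,0],[0.06,0,0,0]]]'; cat >> h.py <<'E'
def slope(tag):
    look(tag);s=arm.get_state();print(cf(s['eef_pos']),cf(s['force']+np.r_[CC,0]),s['t'])
    q=cf(cloud('side',np.load(f'side{tag}.npy')))
    for z0,z1 in((.03,.065),(.11,.16)):
        f=q[(q[...,0]<-.071)&(q[...,0]>-.0885)&(q[...,2]<z1)&(q[...,2]>z0)&(q[...,1]>-.055)&(q[...,1]<.04)]
        a=np.polyfit(f[:,1],f[:,0],1);print(len(f),np.degrees(np.arctan(a[0])),np.polyval(a,[-.06,0,.05]))
E
python3 -c "
from h import *
slope(9)"
```

```text
t: 21.58
eef_pos: [0.5347, -0.2592, 0.1255]
ee_rot: [3.141, 0.002, -0.501]
force: [-3.4, 4.3, 2.5]
width: 0.0005
gripper_force: 2.9
t: 22.32
eef_pos: [0.5347, -0.2593, 0.1254]
ee_rot: [3.141, 0.005, -0.501]
force: [-8.6, 8.1, 7.5]
width: 0.0003
gripper_force: 6.0
[-0.09086256 -0.03012205  0.12543059] [-11.89623669   3.72697501   7.28721059] 22.425
268 0.5599528012165492 [-0.08299946 -0.08241306 -0.0819244 ]
269 1.9010200642409827 [-0.08431706 -0.08232558 -0.08066602]
```

Contact stopped at the same depth (-0.0908) at both y positions, so the pressed door is parallel to the front. Now a slow release.

```bash
python3 -m crank '[[[-0.02,0,0,0],[-0.04,0,0,0],[-0.05,0,0,0],[-0.06,0,0,0],[-0.07,0,0,0],[-0.08,0,0,0],[-0.09,0,0,0],[-0.1,0,0,0],[-0.11,0,0,0],[-0.12,0,0,0],[-0.13,0,0,0],[-0.14,0,0,0]]]'; python3 -m crank '[[[-0.02,0,0,0],[-0.04,0,0,0],[-0.06,0,0,0],[-0.08,0,0,0],[-0.12,0,0,0],[-0.2,0,0,0],[-0.4,0,0,0],[-0.8,0,0,0],[-1.2,0,0,0],[-1.2,0,0,0]]]'; python3 -c "
from h import *
slope(10)"
```

```text
t: 23.92
eef_pos: [0.5347, -0.2592, 0.1262]
ee_rot: [-3.142, -0.001, -0.501]
force: [-1.3, 0.2, -0.4]
width: 0.0005
gripper_force: 0.3
t: 25.18
eef_pos: [0.507, -0.244, 0.1261]
ee_rot: [-3.141, -0.0, -0.501]
force: [-0.2, 1.0, 0.6]
width: 0.0003
gripper_force: 0.0
[-0.12152239 -0.02989844  0.12615413] [ 0.16414169 -0.0102882   0.53121298] 25.275
268 0.6183623917577217 [-0.08321041 -0.08256284 -0.08202319]
201 1.264603871886758 [-0.08364646 -0.08232195 -0.0812182 ]
```

```bash
python3 -m crank '[[[-1,0,-1,0],[-1,0,-3,0],[-1,0,-5,0],[-1,-2,-5,0],[-1,-4,-5,0],[-1,-6,-5,0],[-1,-6,-5,0],[-1,-6,-5,0]]]'; python3 - <<'E'
from h import *
slope(11)
for c in('side','top'):
    q=cf(cloud(c,np.load(c+'11.npy')));f=q[(abs(q[...,0]+.0765)<.003)&(abs(q[...,1]+.01)<.04)&(q[...,2]>.14)];print(c,len(f),np.percentile(f[:,2],[10,50,90]) if len(f) else '')
A=np.hstack([cv2.resize(cv2.imread('pics/side11.png')[130:350,180:400],None,fx=1.8,fy=1.8,interpolation=2),cv2.resize(cv2.imread('pics/top11.png')[110:330,200:420],None,fx=1.8,fy=1.8,interpolation=2)]);cv2.imwrite('pics/v11.png',A)
E
```

```text
t: 26.28
eef_pos: [0.5579, -0.1007, 0.2506]
ee_rot: [3.141, 0.0, -0.5]
force: [-0.3, 0.6, -0.6]
width: 0.0004
gripper_force: 0.0
[-0.14631375  0.11933302  0.25081549] [ 0.40652442  1.07312361 -1.17569639] 26.375
260 0.582316663878503 [-0.08327745 -0.08266763 -0.08215944]
474 0.40467305228807754 [-0.08235427 -0.08193049 -0.08157734]
side 39 [0.16588098 0.16751737 0.16877897]
top 117 [0.16565074 0.16798726 0.16989201]
```

View pics/v11.png

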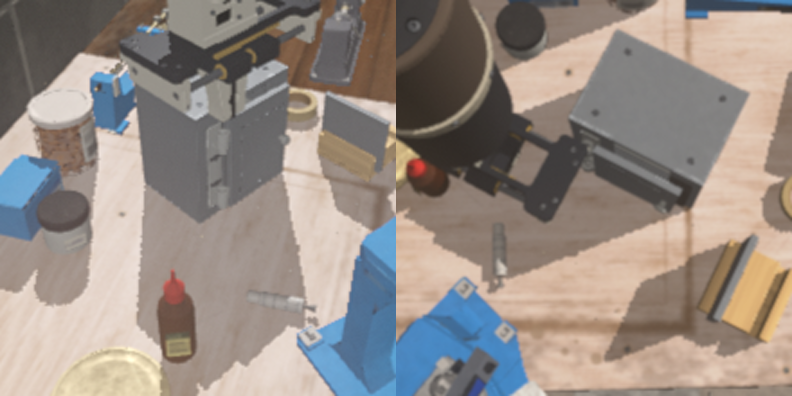

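The door is shut and seated: its top edge reads about 0.168–0.170 m and its slope is within the noise. The bystanders are untouched and the gripper is clear.

```bash
python3 -c "
from station import arm
print(arm.job_done())"
```

```text
the job is handed in; nothing more can be done
None
```

The door is out of the rack, hung fully down on both pins and swung shut against the bumper. The spare board and loose things were left where they were, and the job was handed in at about 26 s.

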